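# Stack the mosaic class's tile jars on their stands

## Task

The mosaic class is over: stack the three round tile jars on the round wooden stand, largest at the bottom, then the medium, the smallest on top, and stack the two square jars on the square wooden stand, the large one below the small one. Centre each jar on what is under it and turn the square ones so that their sides line up with their stand. The lids are only laid on, so keep every jar upright throughout.

Things in the scene. Friction and masses are not known exactly. Their poses are not given: they have to be found in the camera images.
- round_large_center (a point): Large round tile jar, a plain upright cylinder 64 mm in diameter and 60 mm tall, clear plastic full of mosaic tiles, flat grey lid of the same width (top 13 mm), about 0.3 kg, loose; the point is the jar's centre, half-way up, its z axis is up
- round_medium_center (a point): Medium round tile jar, same make, 52 mm in diameter and 56 mm tall, about 0.2 kg, loose; the point is the jar's centre, half-way up, its z axis is up
- round_small_center (a point): Small round tile jar, same make, 40 mm in diameter and 50 mm tall, about 0.1 kg, loose; the point is the jar's centre, half-way up, its z axis is up
- square_large_center (a point): Large square tile jar, an upright box 60 x 60 mm and 58 mm tall, same clear plastic and flat grey lid, about 0.3 kg, loose; the point is the jar's centre, half-way up, its z axis is up, x and y run square to its side walls
- square_small_center (a point): Small square tile jar, same make, 44 x 44 mm and 50 mm tall, about 0.15 kg, loose; the point is the jar's centre, half-way up, its z axis is up, x and y run square to its side walls
- round_stand_top (a point): Round light-wood stand, a flat disc 86 mm in diameter and 16 mm thick, fixed to the table; the point is the centre of its top face, 16 mm above the table
- square_stand_top (a point): Square light-wood stand, a flat slab 82 x 82 mm and 16 mm thick, fixed to the table; the point is the centre of its top face, 16 mm above the table, x and y run square to its edges
Not all that is in view belongs to the job. What is shaped like the part that bears round_medium_center but orange or red is not meant.

How it is judged:
By the outcome, as a careful person would: the job done as asked, in the order asked, and still so for the second after the job is handed in, with the robot touching nothing.
It also fails if it takes over 136 s, if anything falls off the work surface, if the arm or the gripper's body presses on something with over 40 N, if the wrist force passes 120 N, or if a joint passes its speed limit or range.

## Robot

A 6-joint arm with a two-finger parallel gripper is mounted at the origin on the work surface. World frame = base frame: x ahead of the robot, y to its left, z up, the work surface at z = 0. Lengths are in mm, angles in rad, forces in N, time in s.
With the tool pointing down it reaches from about 300 to 775 mm from the base axis. Payload 14.6 kg.
Tool frame: the origin (TCP) lies at the very end of the fingers, on their centre line; the grasp point (between the pads) lies 19 mm behind it (manip.grip_point_offset is the distance from the TCP to the grasp point, in mm); z points along the fingers, y is the line along which they close (so a half turn about z gives the same grasp; the last joint's range is limited). The gripper opens to 94 mm and grips with 3 to 60 N. Pads are 16 mm wide; open, the fingers measure 119 mm over their backs; the gripper's body (75 mm by 177 mm) begins 78 mm behind the grasp point.
Start: joints at [-1.373, 0.3, 1.521, -0, 1.321, -0.067], TCP at [143.937, -530.821, 205.446] pointing down, gripper open.
Joint ranges: [-3.03, 3.03], [-0.79, 2.21], [0.23, 2.52], [-1.04, 4.18], [0, 3.07], [-2.55, 2.55]. Speed limits (rad/s): [2.22, 2.22, 2.57, 3.14, 3.14, 3.14].

## Interface

Orientations are given as [roll, pitch, yaw] about the fixed x, y, z axes, in that order (R = Rz(yaw) Ry(pitch) Rx(roll)).
In Python, from cell import telemetry, eyes, manip gives the robot as it stands.
- The arm moves only by the tool play_rows, never from a script. Its arguments are lists of equal length, an entry for each row: "translation": the shift along the world's x, y, z in m, a list of three; "yaw": the turn about the world's z in rad. A call has 1 to 12 rows; each row is the pose to reach, as a shift and turn from the pose commanded when the call began; what a row does not reach only later rows make up. A row lasts 1/8 s, in which the tool goes at most 62.5 mm and 10.7 degrees, less where a joint would pass 70% of its speed; a pose out of reach is approached as far as the arm can. A call with a gripper value outside its range is refused whole. "hand" is the opening, from 0 (shut) to 1 (fully open), set as the call begins (left out, the last holds). The fingers move at their own pace and stop on an object; "force" is the grip in N (left out, the last holds). Time passes only in rows, so rows that repeat a pose let the fingers close. It gives the time, the measured TCP pose, the force, the opening and the grip force at its end, in the units of the state.
- telemetry.read_state(): the state, without advancing time (a new reading comes with each control period).
- eyes.camera(name): name is "scene" or "top"; returns a dict with "pixels" (480x640x3 uint8, red, green, blue), "fx", "fy", "cx", "cy" (pixels), "dist_coeffs" ([k1, k2, p1, p2, k3] as OpenCV has them; the pictures are not rectified), "cam_to_world" (4x4, takes a point from camera to world coordinates). Camera axes: x right, y up, looking along -z (the intrinsics and any distortion apply to the point x, -y, -z); pixel columns grow to the right and rows downward; lengths in mm; the calibration is good to about 2 mm. A picture is of the moment at which its call begins. There is no depth.
- manip.sign_off(): hands the job in; it is judged then, once.
The state is a dict: "clock": time; "joints": joint angles; "qd": joint speeds; "effort": joint torques, N m; "eef_pos": TCP position; "eef_rot": TCP orientation; "wrist_force": force on the tool from outside, world axes, zero at the start; "moment": the same for the moment, N m; "finger_gap": finger opening in mm; "finger_force": force on a finger pad.
Only numpy, scipy, OpenCV 4.12 (cv2) and the standard library are available. Lean on these libraries where they do the work, as an engineer would, in place of code of your own. Each camera call takes 0.05 s, during which the arm holds its last target. There are 200 camera calls.

## Working session

There is one attempt and no reset: what is moved stays moved. The work goes in short steps, Python scripts to look and compute and a tool call to move; the robot and the scene stay as the last step left them, time stands still between calls to the robot, and variables do not carry over. Pictures are saved under pics/ and viewed, at most 14 in all, crops included, and the job is handed in when it is done.

Besides the shell and the picture viewer there is one more tool, called after "Request:" as a command line: name --pt "numbers of a row" for each row, then --argument value for the rest. play_rows: Moves the arm, as the interface text tells. Its arguments: {"type":"object","properties":{"translation":{"type":"array","items":{"type":"array","items":{"type":"number"}}},"yaw":{"type":"array","items":{"type":"number"}},"hand":{"type":"number"},"force":{"type":"number"}},"required":["translation","yaw"]}

```bash
mkdir -p pics; python3 - <<'E'
from cell import telemetry, eyes, manip
import cv2
s=telemetry.read_state();print(s)
for n in("scene","top"):
    c=eyes.camera(n);cv2.imwrite(f"pics/{n}0.png",c["pixels"][:,:,::-1])
    print({k:v for k,v in c.items() if k!="pixels"})
E
```

```text
{'clock': 0.0, 'joints': array([-1.37260151e+00,  3.00482887e-01,  1.52158076e+00,  1.34999056e-05,
        1.32069305e+00, -6.66134279e-02]), 'qd': array([-0.00100898, -0.0014493 ,  0.00068232, -0.00066503,  0.00038252,
        0.00062138]), 'effort': array([ 3.87135791e-03, -5.31803513e+01, -3.52733946e+01,  7.10428390e-02,
        2.43738864e-02, -9.42697943e-05]), 'eef_pos': array([ 143.89024783, -530.57368875,  204.88000174]), 'eef_rot': array([-3.14043207e+00, -9.05300636e-05,  2.64804842e-01]), 'wrist_force': array([-0.50995849,  0.36241806,  0.44651373]), 'moment': array([0.03610544, 0.03487179, 0.01436163]), 'finger_force': 0.0, 'finger_gap': 94.02514708518925}
{'fx': 603.8428601208069, 'fy': 603.8428601208069, 'cx': 327.3888054333145, 'cy': 244.86431574803257, 'dist_coeffs': array([0.00293756, 0.        , 0.        , 0.        , 0.        ]), 'cam_to_world': array([[-3.96609242e-01, -6.00318804e-01,  6.94491500e-01,
         1.23544254e+03],
       [ 9.17738504e-01, -2.76913255e-01,  2.84736874e-01,
         3.05214836e+02],
       [ 2.13810021e-02,  7.50290866e-01,  6.60762037e-01,
         7.06308736e+02],
       [ 0.00000000e+00,  0.00000000e+00,  0.00000000e+00,
         1.00000000e+00]])}
{'fx': 563.068755487268, 'fy': 563.068755487268, 'cx': 311.7915028686567, 'cy': 242.68349237529364, 'dist_coeffs': array([-0.16091081,  0.        ,  0.        ,  0.        ,  0.        ]), 'cam_to_world': array([[-1.01742401e-02,  9.84198070e-01, -1.76778515e-01,
         3.30316237e+02],
       [-9.99938404e-01, -9.22972529e-03,  6.16441168e-03,
         2.44622220e+01],
       [ 4.43538495e-03,  1.76830344e-01,  9.84231353e-01,
         1.19390230e+03],
       [ 0.00000000e+00,  0.00000000e+00,  0.00000000e+00,
         1.00000000e+00]])}
```

View pics/top0.png

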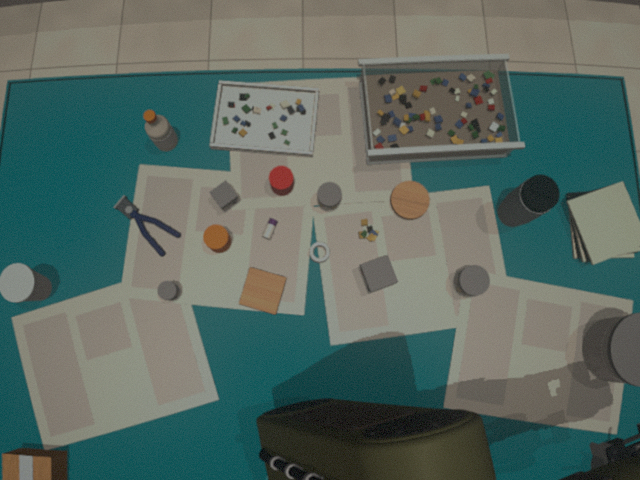

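View pics/scene0.png

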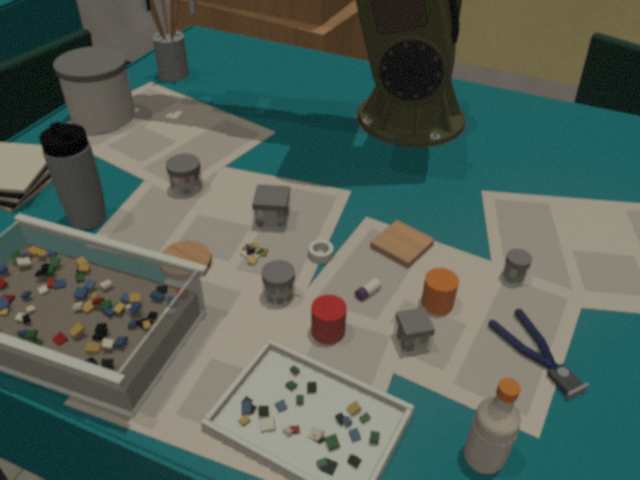

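Top view: small square jar (223,195), medium round (329,195), small round (168,290), large round (472,281), large square (379,273), round stand (409,200), square stand (262,290). The orange and red jars are distractors. I'll segment the lids next.

```bash
cat > h.py <<'E'
import cv2, numpy as np
from cell import eyes, telemetry, manip
def rays(c,px):
    K=np.array([[c["fx"],0,c["cx"]],[0,c["fy"],c["cy"]],[0,0,1]])
    u=cv2.undistortPoints(np.float64(px).reshape(-1,1,2),K,c["dist_coeffs"]).reshape(-1,2)
    d=np.c_[u[:,0],-u[:,1],-np.ones(len(u))]@c["cam_to_world"][:3,:3].T
    return c["cam_to_world"][:3,3],d
def plane(c,px,z):
    o,d=rays(c,px);return (o+d*((z-o[2])/d[:,2])[:,None])[:,:2]
def project(c,p):
    M=np.linalg.inv(c["cam_to_world"]);q=(np.c_[np.float64(p).reshape(-1,3),np.ones(len(np.reshape(p,(-1,3))))]@M.T)[:,:3]
    K=np.array([[c["fx"],0,c["cx"]],[0,c["fy"],c["cy"]],[0,0,1]])
    return cv2.projectPoints(q*[1,-1,-1],np.zeros(3),np.zeros(3),K,c["dist_coeffs"])[0].reshape(-1,2)
def blob(c,seed,tol=12,r=45):
    """flood region around seed -> contour (full pixel)"""
    im=cv2.medianBlur(np.ascontiguousarray(c["pixels"]),3)
    x,y=map(int,seed);m=np.zeros((482,642),np.uint8)
    med=np.median(im[y-2:y+3,x-2:x+3].reshape(-1,3),0)
    ok=(np.abs(im.astype(float)-med).max(2)<tol).astype(np.uint8)
    ok[:max(0,y-r)]=0;ok[y+r:]=0;ok[:,:max(0,x-r)]=0;ok[:,x+r:]=0
    n,l=cv2.connectedComponents(ok,connectivity=4)
    m=(l==l[y,x]).astype(np.uint8)
    return max(cv2.findContours(m,cv2.RETR_EXTERNAL,cv2.CHAIN_APPROX_NONE)[0],key=cv2.contourArea).reshape(-1,2)
E
python3 - <<'E'
from h import *
top={'RL':((472,279),60),'RM':((329,193),56),'RS':((167,290),50),'SL':((379,272),58),'SS':((222,193),50),'RST':((409,200),16),'SST':((262,290),16)}
sc={'RL':((184,166),60),'RM':((278,275),56),'RS':((517,260),50),'SL':((272,198),58),'SS':((414,326),50),'RST':((186,257),16),'SST':((402,243),16)}
big=[]
for n,S in (("top",top),("scene",sc)):
    c=eyes.camera(n);v=c["pixels"].copy()
    for k,(s,z) in S.items():
        ct=blob(c,s);w=plane(c,ct,z).astype(np.float32)
        cv2.drawContours(v,[ct.reshape(-1,1,2)],-1,(255,0,255),1)
        if k[0]=='R': (cx,cy),r=cv2.minEnclosingCircle(w);e=cv2.fitEllipse(w);print(n,k,np.round([cx,cy,2*r],1),np.round(np.r_[e[0],e[1]],1))
        else: e=cv2.minAreaRect(w);print(n,k,np.round(np.r_[e[0],e[1],e[2]],1))
    x0=120 if n=="top" else 150
    big.append(cv2.resize(v[130:360,x0:x0+400],(800,460),interpolation=cv2.INTER_NEAREST))
    cv2.imwrite(f"pics/seg_{n}.png",big[-1][:,:,::-1])
E
```

```text
top RL [ 451.6 -310.2   74. ] [ 453.  -313.5   62.3   67.4]
top RM [636.4 -19.1  54.4] [638.2 -19.7  47.1  50.8]
top RS [440.9 311.5  48.5] [439.9 313.1  40.3  44.7]
top SL [ 469.  -115.6   62.1   65.3   19.5]
top SS [641.8 202.5  44.2  46.3  35.7]
top RST [ 636.1 -196.2   84.1] [ 636.  -196.9   79.9   80.9]
top SST [441.7 122.5  79.2  81.8  73.3]
scene RL [ 456.4 -308.1   78.8] [ 454.7 -314.8   55.7   71.4]
scene RM [643.1 -21.2  55.6] [640.7 -21.   45.9  51.6]
scene RS [443.3 317.   42.1] [441.  316.4  34.5  38.7]
scene SL [ 476.1 -115.4   66.4   63.4   19.4]
scene SS [642.  208.5  58.7  59.   54.2]
scene RST [ 635.6 -197.7   80.5] [ 621.9 -197.7   44.8   83.7]
scene SST [443.7 121.1  79.1  75.9  73. ]
```

View pics/seg_top.png

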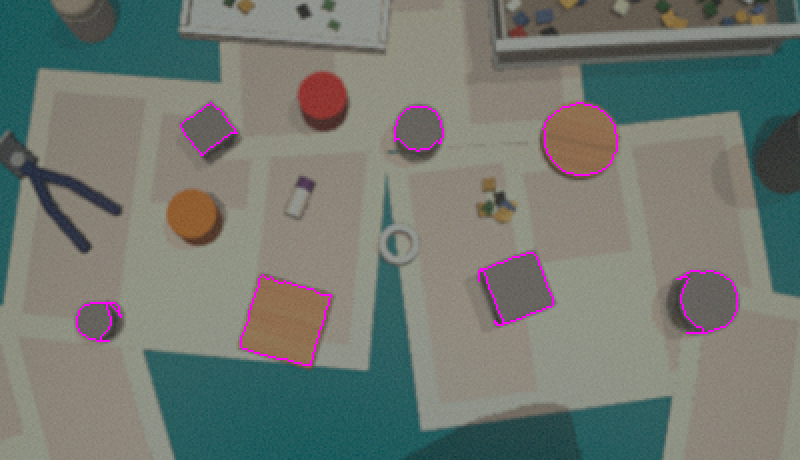

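View pics/seg_scene.png

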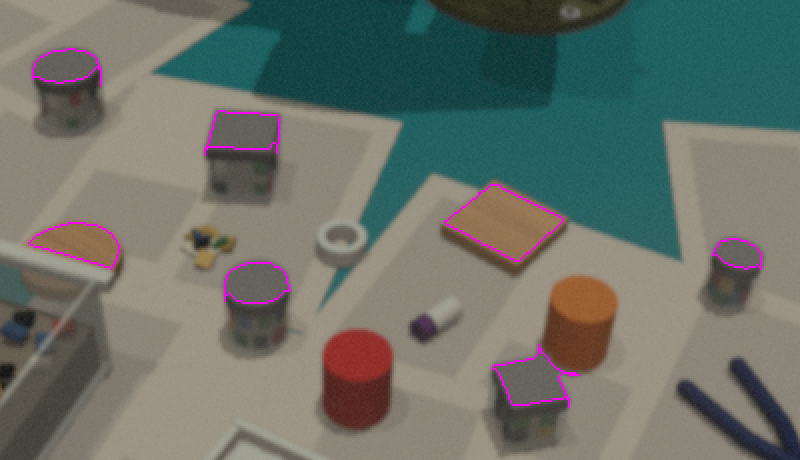

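Segmentation is good in both views, apart from shadow leaks at RL and RS (top) and at SS (scene). I'll clean those with a morphological opening, then start moving.

```bash
cat >> h.py <<'E'
def fit(c,seed,z,rnd,k=7,tol=12):
    ct=blob(c,seed,tol);m=np.zeros((480,640),np.uint8);cv2.drawContours(m,[ct.reshape(-1,1,2)],-1,1,-1)
    m=cv2.morphologyEx(m,cv2.MORPH_OPEN,cv2.getStructuringElement(cv2.MORPH_ELLIPSE,(k,k)))
    ct=max(cv2.findContours(m,cv2.RETR_EXTERNAL,cv2.CHAIN_APPROX_NONE)[0],key=cv2.contourArea).reshape(-1,2)
    w=plane(c,ct,z).astype(np.float32)
    e=cv2.fitEllipse(w) if rnd else cv2.minAreaRect(w)
    return np.round(np.r_[e[0],e[1],e[2]],1)
E
python3 - <<'E'
from h import *
c=eyes.camera("top")
for n,s,z,r,k,t in (('RL',(472,279),60,1,15,9),('RM',(329,193),56,1,11,12),('RS',(167,290),50,1,11,9),('SL',(379,272),58,0,5,12),('SS',(222,193),50,0,5,12)): print(n,fit(c,s,z,r,k,t))
c=eyes.camera("scene")
for n,s,z,r,k,t in (('RL',(184,166),60,1,11,12),('RM',(278,275),56,1,9,12),('RS',(517,252),50,1,7,12),('SS',(414,326),50,0,9,9),('SL',(272,198),58,0,9,9)): print(n,fit(c,s,z,r,k,t))
E
```

```text
RL [ 453.6 -316.    58.1   59.4   96.9]
RM [638.5 -20.1  46.5  48.7 177.4]
RS [440.1 317.2  34.4  36.   87.6]
SL [ 469.7 -118.7   61.8   58.5   18.4]
SS [642.6 202.8  41.6  45.5  36.3]
RL [ 453.7 -317.8   55.7   58.6   41.9]
RM [640.3 -20.8  46.9  48.4  26.7]
RS [440.2 316.6  34.5  35.9 177.3]
SS [643.  203.3  41.4  42.6  37.5]
SL [ 471.7 -119.5   53.8   55.8   20.6]
```

Request:
play_rows --pt "0.025 -0.0 0" --pt "0.06 0.03 0" --pt "0.1 0.06 0" --pt "0.145 0.095 0" --pt "0.19 0.13 0" --pt "0.235 0.165 -0.01" --pt "0.275 0.195 -0.03" --pt "0.3 0.212 -0.05" --pt "0.31 0.218 -0.08" --pt "0.31 0.218 -0.1" --pt "0.31 0.218 -0.11" --pt "0.31 0.218 -0.11" --yaw '[0,0,0,0,0,0,0,0,0,0,0,0]' --hand 1 --force 10

```text
clock: 1.8
eef_pos: [453.8, -312.9, 95.3]
eef_rot: [-3.141, 0.0, 0.265]
wrist_force: [0.4, 0.6, 0.4]
finger_gap: 94.2
finger_force: 0.0
```

Request:
play_rows --pt "0 -0.004 -0.02" --pt "0 -0.004 -0.05" --pt "0 -0.004 -0.075" --pt "0 -0.004 -0.084" --pt "0 -0.004 -0.084" --pt "0 -0.004 -0.084" --yaw '[0,0,0,0,0,0]'

```text
clock: 2.55
eef_pos: [454.5, -317.3, 12.7]
eef_rot: [3.14, -0.001, 0.265]
wrist_force: [0.5, -0.8, 0.9]
finger_gap: 94.0
finger_force: 0.0
```

Request:
play_rows --pt "0 0 0" --pt "0 0 0" --pt "0 0 0" --pt "0 0 0" --pt "0 0 0" --pt "0 0 0" --yaw '[0,0,0,0,0,0]' --hand 0.5 --force 8

```text
clock: 3.3
eef_pos: [454.0, -316.8, 11.5]
eef_rot: [-3.142, -0.0, 0.265]
wrist_force: [-1.4, 1.3, 3.4]
finger_gap: 64.0
finger_force: 8.0
```

Request:
play_rows --pt "0 0 0" --pt "0 0 0" --pt "0 0 0" --pt "0 0 0" --pt "0 0 0" --pt "0 0 0" --pt "0 0 0" --pt "0 0 0" --pt "0 0 0" --pt "0 0 0" --pt "0 0 0" --pt "0 0 0" --yaw '[0,0,0.17,0.35,0.53,0.71,0.89,1.07,1.25,1.43,1.57,1.57]' --hand 0.9

```text
clock: 4.8
eef_pos: [453.9, -316.8, 11.4]
eef_rot: [-3.142, -0.0, 1.834]
wrist_force: [0.5, 0.5, 0.2]
finger_gap: 84.6
finger_force: 0.0
```

Request:
play_rows --pt "0 0 0" --pt "0 0 0" --pt "0 0 0" --pt "0 0 0" --pt "0 0 0" --yaw '[0,0,0,0,0]' --hand 0.5 --force 25

```text
clock: 5.42
eef_pos: [453.9, -316.8, 11.4]
eef_rot: [-3.142, -0.0, 1.835]
wrist_force: [0.0, 0.3, -0.8]
finger_gap: 63.7
finger_force: 25.0
```

```bash
python3 - <<'E'
from h import *
c=eyes.camera("top");d=eyes.camera("scene")
cv2.imwrite("pics/t1.png",c["pixels"][:,:,::-1])
for q,s in((c,(409,200)),(c,(262,290)),(d,(402,243))):
    r=s==(409,200);print(fit(q,s,16,r,9,14))
E
```

```text
[ 635.9 -196.9   80.4   80.7  148.7]
[441.9 122.6  79.1  81.3  73.5]
[443.1 121.1  79.4  76.2  73.9]
```

View pics/t1.png

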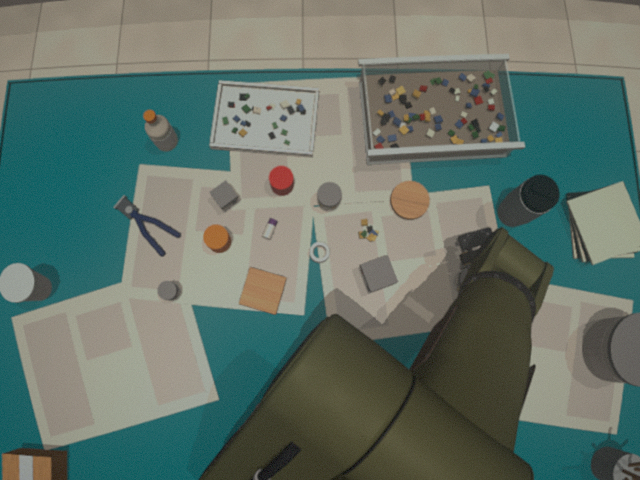

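Request:
play_rows --pt "0 0 0.01" --pt "0 0 0.03" --pt "0 0 0.055" --pt "0.01 0.007 0.07" --pt "0.035 0.023 0.07" --pt "0.065 0.043 0.07" --pt "0.095 0.062 0.07" --pt "0.125 0.082 0.07" --pt "0.153 0.1 0.07" --pt "0.173 0.113 0.07" --pt "0.1815 0.119 0.065" --pt "0.1825 0.1196 0.05" --yaw '[0,0,0,0,0,0,0,0,0,0,0,0]'

```text
clock: 7.02
eef_pos: [636.7, -196.9, 61.0]
eef_rot: [3.141, 0.0, 1.835]
wrist_force: [-0.6, 0.1, -3.9]
finger_gap: 63.6
finger_force: 25.0
```

Request:
play_rows --pt "0 0 -0.015" --pt "0 0 -0.025" --pt "0 0 -0.031" --pt "0 0 -0.033" --pt "0 0 -0.0335" --pt "0 0 -0.034" --pt "0 0 -0.034" --yaw '[0,0,0,0,0,0,0]'

```text
clock: 7.9
eef_pos: [636.5, -197.2, 27.7]
eef_rot: [3.141, 0.0, 1.835]
wrist_force: [-0.4, 0.5, -3.1]
finger_gap: 63.5
finger_force: 25.0
```

Request:
play_rows --pt "0 0 -0.0005" --pt "0 0 -0.0005" --pt "0 0 -0.0005" --pt "0 0 0.01" --pt "0 0 0.03" --pt "0 0 0.06" --pt "0 0 0.085" --pt "0 0.025 0.09" --pt "0 0.065 0.09" --pt "0.001 0.11 0.09" --pt "0.002 0.15 0.09" --pt "0.0028 0.1768 0.085" --yaw '[0,0,0,0,0,0,0,0,0,0,0,0]' --hand 0.8

```text
clock: 9.4
eef_pos: [638.9, -17.2, 112.8]
eef_rot: [3.141, -0.0, 1.837]
wrist_force: [-0.1, 0.1, -1.1]
finger_gap: 75.3
finger_force: 0.0
```

```bash
python3 - <<'E'
from h import *
print(telemetry.read_state()["eef_pos"])
c=eyes.camera("top");d=eyes.camera("scene")
cv2.imwrite("pics/t2.png",np.vstack([cv2.resize(c["pixels"][140:260,350:470],(480,480)),])[:,:,::-1])
cs=project(c,[636.4,-197.2,76])[0];ds=project(d,[636.4,-197.2,76])[0];print(cs,ds)
for k in(9,15): print(fit(c,cs,76,1,k,12),fit(d,ds,76,1,9,12))
E
```

```text
[638.86244602 -17.19985254 112.77058311]
[415.13186149 191.58143591] [180.68327413 228.87556333]
[ 635.3 -196.9   58.9   60.   129. ] [ 636.6 -198.4   57.    60.3   32.3]
[ 635.4 -196.9   58.7   59.6  153. ] [ 636.6 -198.4   57.    60.3   32.3]
```

View pics/t2.png

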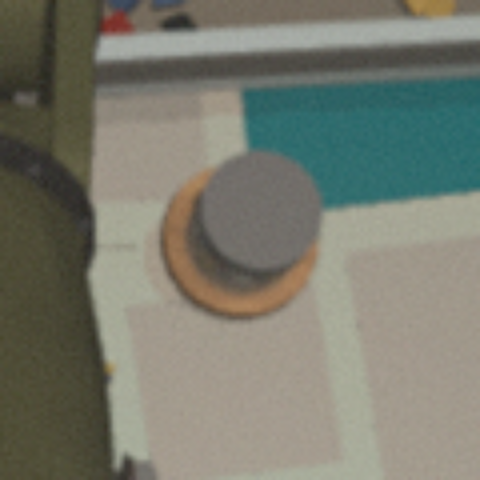

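Request:
play_rows --pt "0 0 0" --pt "0 0 -0.01" --pt "0 0 -0.04" --pt "0 0 -0.07" --pt "0 0 -0.095" --pt "0 0 -0.102" --pt "0 0 -0.102" --pt "0 0 -0.102" --yaw '[0,0,0,0,0,0,0,0]'

```text
clock: 10.5
eef_pos: [639.8, -20.6, 11.6]
eef_rot: [3.14, 0.001, 1.835]
wrist_force: [0.6, -0.2, 0.3]
finger_gap: 75.6
finger_force: 0.0
```

Request:
play_rows --pt "0 0 0" --pt "0 0 0" --pt "0 0 0" --pt "0 0 0" --pt "0 0 0" --pt "0 0 0" --yaw '[0,0,0,0,0,0]' --hand 0.4 --force 8

```text
clock: 11.25
eef_pos: [639.4, -20.4, 10.8]
eef_rot: [3.141, 0.0, 1.835]
wrist_force: [-0.2, 0.3, 5.3]
finger_gap: 51.7
finger_force: 8.0
```

Request:
play_rows --pt "0 0 0" --pt "0 0 0" --pt "0 0 0" --pt "0 0 0" --pt "0 0 0" --pt "0 0 0" --pt "0 0 0" --pt "0 0 0" --pt "0 0 0" --pt "0 0 0" --pt "0 0 0" --pt "0 0 0" --yaw '[0,0,-0.17,-0.35,-0.53,-0.71,-0.89,-1.07,-1.25,-1.43,-1.57,-1.57]' --hand 0.8

```text
clock: 12.75
eef_pos: [639.1, -20.5, 10.2]
eef_rot: [-3.141, 0.0, 0.266]
wrist_force: [-0.6, 1.5, 0.3]
finger_gap: 75.3
finger_force: 0.0
```

Request:
play_rows --pt "0 0 0" --pt "0 0 0" --pt "0 0 0" --pt "0 0 0" --pt "0 0 0" --pt "0 0 0" --yaw '[0,0,0,0,0,0]' --hand 0.4 --force 25

```text
clock: 13.5
eef_pos: [639.2, -20.4, 10.4]
eef_rot: [-3.142, 0.0, 0.265]
wrist_force: [0.7, 0.5, 0.6]
finger_gap: 52.1
finger_force: 25.0
```

Request:
play_rows --pt "0 0 0.01" --pt "0 0 0.03" --pt "0 0 0.06" --pt "0 -0.003 0.09" --pt "0 -0.015 0.1" --pt "-0.0005 -0.04 0.1" --pt "-0.001 -0.07 0.1" --pt "-0.0015 -0.1 0.1" --pt "-0.002 -0.13 0.1" --pt "-0.0025 -0.155 0.1" --pt "-0.0028 -0.171 0.1" --pt "-0.0028 -0.1768 0.1" --yaw '[0,0,0,0,0,0,0,0,0,0,0,0]'

```text
clock: 15.0
eef_pos: [636.3, -198.0, 110.3]
eef_rot: [-3.141, 0.0, 0.264]
wrist_force: [-0.1, 1.1, -2.4]
finger_gap: 51.6
finger_force: 25.0
```

Request:
play_rows --pt "0 0 0" --pt "0 0 0" --pt "0 0 -0.005" --pt "0 0 -0.013" --pt "0 0 -0.02" --pt "0 0 -0.023" --pt "0 0 -0.0238" --pt "0 0 -0.0242" --pt "0 0 -0.0242" --yaw '[0,0,0,0,0,0,0,0,0]'

```text
clock: 16.12
eef_pos: [636.5, -197.2, 86.4]
eef_rot: [3.141, -0.0, 0.265]
wrist_force: [-0.1, 0.4, -1.0]
finger_gap: 51.5
finger_force: 25.0
```

Request:
play_rows --pt "0 0 -0.0003" --pt "0 0 -0.0003" --pt "0 0 -0.0003" --pt "0 0 0.01" --pt "0 0 0.03" --pt "0 0 0.055" --pt "0 0.005 0.07" --pt "-0.007 0.02 0.07" --pt "-0.022 0.06 0.07" --pt "-0.042 0.11 0.07" --pt "-0.06 0.16 0.07" --pt "-0.077 0.205 0.07" --yaw '[0,0,0,0,0,0,0,0,0,0,0,0]' --hand 0.75

```text
clock: 17.62
eef_pos: [558.6, 9.7, 157.0]
eef_rot: [3.141, -0.001, 0.265]
wrist_force: [0.2, -0.0, 0.4]
finger_gap: 70.4
finger_force: 0.0
```

```bash
python3 - <<'E'
from h import *
c=eyes.camera("top");d=eyes.camera("scene")
P=[636.4,-197.2,132];cs=project(c,P)[0];ds=project(d,P)[0];print(cs,ds)
print(fit(c,cs,132,1,11,12),fit(d,ds,132,1,9,12))
E
```

```text
[420.32292889 184.05054635] [175.66607994 201.20749108]
[ 635.5 -196.9   47.2   48.4    7.4] [ 636.9 -198.4   44.    48.9   31.7]
```

Request:
play_rows --pt "-0.015 0.045 0" --pt "-0.033 0.09 0" --pt "-0.05 0.135 0" --pt "-0.068 0.18 0" --pt "-0.085 0.225 0" --pt "-0.102 0.265 -0.01" --pt "-0.113 0.293 -0.03" --pt "-0.118 0.307 -0.06" --pt "-0.119 0.3094 -0.085" --pt "-0.119 0.3094 -0.095" --pt "-0.119 0.3094 -0.095" --yaw '[0,0,0,0,0,0,0,0,0,0,0]'

```text
clock: 19.1
eef_pos: [440.7, 316.9, 61.4]
eef_rot: [3.141, 0.0, 0.264]
wrist_force: [0.4, 0.5, 0.4]
finger_gap: 70.7
finger_force: 0.0
```

Request:
play_rows --pt "0 0 -0.015" --pt "0 0 -0.035" --pt "0 0 -0.05" --pt "0 0 -0.053" --pt "0 0 -0.053" --pt "0 0 -0.053" --yaw '[0,0,0,0,0,0]'

```text
clock: 19.85
eef_pos: [440.8, 317.4, 8.9]
eef_rot: [-3.141, -0.001, 0.265]
wrist_force: [-0.2, 0.0, -0.1]
finger_gap: 70.7
finger_force: 0.0
```

Request:
play_rows --pt "0 0 0" --pt "0 0 0" --pt "0 0 0" --pt "0 0 0" --pt "0 0 0" --pt "0 0 0" --pt "0 0 0" --yaw '[0,0,0,0,0,0,0]' --hand 0.3 --force 6

```text
clock: 20.72
eef_pos: [440.5, 317.2, 8.3]
eef_rot: [-3.142, -0.0, 0.265]
wrist_force: [-0.3, -0.1, 2.1]
finger_gap: 39.8
finger_force: 6.0
```

Request:
play_rows --pt "0 0 0" --pt "0 0 0" --pt "0 0 0" --pt "0 0 0" --pt "0 0 0" --pt "0 0 0" --pt "0 0 0" --pt "0 0 0" --pt "0 0 0" --pt "0 0 0" --pt "0 0 0" --pt "0 0 0" --yaw '[0,0,0.17,0.35,0.53,0.71,0.89,1.07,1.25,1.43,1.57,1.57]' --hand 0.7

```text
clock: 22.22
eef_pos: [440.4, 317.2, 8.2]
eef_rot: [-3.142, 0.0, 1.834]
wrist_force: [1.2, -0.2, 0.8]
finger_gap: 65.7
finger_force: 0.0
```

Request:
play_rows --pt "0 0 0" --pt "0 0 0" --pt "0 0 0" --pt "0 0 0" --pt "0 0 0" --pt "0 0 0" --pt "0 0 0" --yaw '[0,0,0,0,0,0,0]' --hand 0.3 --force 20

```text
clock: 23.1
eef_pos: [440.4, 317.2, 8.2]
eef_rot: [-3.142, -0.0, 1.835]
wrist_force: [0.5, 0.4, -0.5]
finger_gap: 39.4
finger_force: 20.0
```

Request:
play_rows --pt "0 0 0.01" --pt "0 0 0.03" --pt "0 0 0.06" --pt "0 0 0.095" --pt "0.001 -0.003 0.13" --pt "0.006 -0.015 0.155" --pt "0.017 -0.045 0.16" --pt "0.032 -0.085 0.16" --pt "0.048 -0.125 0.16" --pt "0.063 -0.165 0.16" --pt "0.078 -0.205 0.16" --pt "0.093 -0.245 0.16" --yaw '[0,0,0,0,0,0,0,0,0,0,0,0]'

```text
clock: 24.6
eef_pos: [533.7, 70.8, 169.0]
eef_rot: [3.141, 0.0, 1.835]
wrist_force: [0.4, 1.1, -0.0]
finger_gap: 39.5
finger_force: 20.0
```

Request:
play_rows --pt "0.015 -0.04 0" --pt "0.03 -0.08 0" --pt "0.045 -0.12 0" --pt "0.06 -0.16 0" --pt "0.075 -0.198 0" --pt "0.088 -0.232 0" --pt "0.097 -0.255 0" --pt "0.102 -0.266 0" --pt "0.103 -0.2694 0" --pt "0.103 -0.2694 0" --pt "0.103 -0.2694 0" --yaw '[0,0,0,0,0,0,0,0,0,0,0]'

```text
clock: 25.98
eef_pos: [636.4, -196.5, 168.5]
eef_rot: [3.141, 0.0, 1.836]
wrist_force: [1.1, 0.4, -1.0]
finger_gap: 39.5
finger_force: 20.0
```

Request:
play_rows --pt "0 0 -0.005" --pt "0 0 -0.014" --pt "0 0 -0.022" --pt "0 0 -0.026" --pt "0 0 -0.0273" --pt "0 0 -0.0279" --pt "0 0 -0.0282" --pt "0 0 -0.0282" --yaw '[0,0,0,0,0,0,0,0]'

```text
clock: 26.98
eef_pos: [636.5, -197.3, 140.3]
eef_rot: [3.141, 0.0, 1.835]
wrist_force: [0.0, -0.4, -0.4]
finger_gap: 39.9
finger_force: 20.0
```

Request:
play_rows --pt "0 0 -0.0002" --pt "0 0 -0.0002" --pt "0 0 0" --pt "0 0 0.01" --pt "0 0 0.03" --pt "0 0 0.055" --pt "-0.004 0.002 0.065" --pt "-0.025 0.012 0.065" --pt "-0.065 0.031 0.065" --pt "-0.105 0.05 0.05" --pt "-0.145 0.069 0.01" --pt "-0.1654 0.0784 -0.04" --yaw '[0,0,0,0,0,0,0,0.02,0.04,0.06,0.075,0.075]' --hand 0.65

```text
clock: 28.48
eef_pos: [469.5, -118.0, 99.8]
eef_rot: [3.14, 0.001, 1.91]
wrist_force: [1.0, -0.3, -1.0]
finger_gap: 60.8
finger_force: 0.0
```

```bash
python3 - <<'E'
from h import *
c=eyes.camera("top");d=eyes.camera("scene")
P=[636.4,-197.2,182];cs=project(c,P)[0];ds=project(d,P)[0];print(cs,ds)
print(fit(c,cs,182,1,9,12),fit(d,ds,182,1,7,12))
cv2.imwrite("pics/t3.png",np.hstack([cv2.resize(c["pixels"][120:280,320:520],(400,320)),cv2.resize(d["pixels"][130:290,100:300],(400,320))])[:,:,::-1])
E
```

```text
[425.39742686 176.68001969] [170.83783141 174.59091413]
[ 635.7 -197.2   35.3   36.5  169.5] [ 636.5 -198.3   33.8   36.5   43.4]
```

View pics/t3.png

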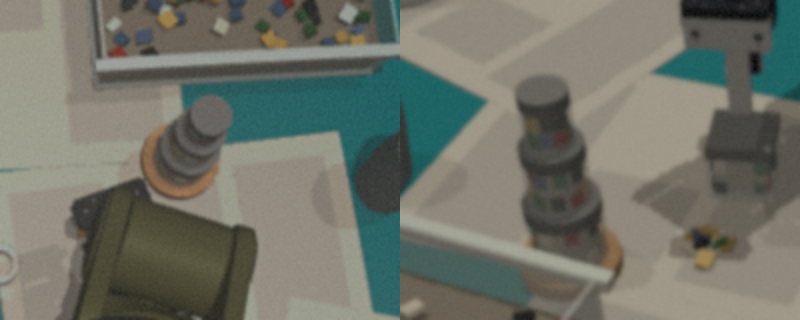

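The round stack is upright and centred: every lid reads about (635.5,-197) in the top view. Next is the large square jar.

Request:
play_rows --pt "0 0 0" --pt "0 0 0" --pt "0 0 0" --pt "0 0 0" --pt "0 0 -0.025" --pt "0 0 -0.055" --pt "0 0 -0.08" --pt "0 0 -0.089" --pt "0 0 -0.089" --pt "0 0 -0.089" --yaw '[0,0,0,0,0,0,0,0,0,0]' --hand 0.95

```text
clock: 29.82
eef_pos: [471.6, -119.0, 12.0]
eef_rot: [3.14, 0.001, 1.91]
wrist_force: [-0.8, -0.4, 0.9]
finger_gap: 89.1
finger_force: 0.0
```

Request:
play_rows --pt "0 0 0" --pt "0 0 0" --pt "0 0 0" --pt "0 0 0" --pt "0 0 0" --pt "0 0 0" --yaw '[0,0,0,0,0,0]' --hand 0.4 --force 10

```text
clock: 30.58
eef_pos: [471.2, -118.9, 11.2]
eef_rot: [3.141, 0.0, 1.91]
wrist_force: [-1.4, 1.4, 4.8]
finger_gap: 60.0
finger_force: 10.0
```

Request:
play_rows --pt "0 0 0" --pt "0 0 0" --pt "0 0 0" --pt "0 0 0" --pt "0 0 0" --pt "0 0 0" --pt "0 0 0" --pt "0 0 0" --pt "0 0 0" --pt "0 0 0" --pt "0 0 0" --pt "0 0 0" --yaw '[0,0,0,-0.17,-0.35,-0.53,-0.71,-0.89,-1.07,-1.25,-1.43,-1.57]' --hand 1.0

```text
clock: 32.08
eef_pos: [471.0, -118.8, 11.0]
eef_rot: [-3.142, 0.0, 0.335]
wrist_force: [0.0, -0.0, -0.6]
finger_gap: 94.2
finger_force: 0.0
```

Request:
play_rows --pt "0 0 0" --pt "0 0 0" --pt "0 0 0" --pt "0 0 0" --pt "0 0 0" --pt "0 0 0" --pt "0 0 0" --yaw '[-0.0008,-0.0008,-0.0008,-0.0008,-0.0008,-0.0008,-0.0008]' --hand 0.4 --force 25

```text
clock: 32.95
eef_pos: [471.0, -118.8, 11.1]
eef_rot: [3.142, 0.0, 0.339]
wrist_force: [-0.5, -0.7, -0.2]
finger_gap: 59.8
finger_force: 25.0
```

```bash
cat >> h.py <<'E'
def square(c,seed,z,k=5,tol=14):
    ct=blob(c,seed,tol);m=np.zeros((480,640),np.uint8);cv2.drawContours(m,[ct.reshape(-1,1,2)],-1,1,-1)
    m=cv2.morphologyEx(m,cv2.MORPH_OPEN,np.ones((k,k),np.uint8))
    ct=max(cv2.findContours(m,cv2.RETR_EXTERNAL,cv2.CHAIN_APPROX_NONE)[0],key=cv2.contourArea).reshape(-1,2)
    w=plane(c,ct,z);e=cv2.minAreaRect(w.astype(np.float32));a=np.deg2rad(e[2]);R=np.array([[np.cos(a),-np.sin(a)],[np.sin(a),np.cos(a)]])
    L=(w-e[0])@R;h=np.array(e[1])/2;mid=[];ang=[]
    for ax in(0,1):
        for s in(1,-1):
            q=L[(np.abs(L[:,ax]-s*h[ax])<6)&(np.abs(L[:,1-ax])<h[1-ax]*.75)]
            vx,vy,x0,y0=cv2.fitLine(q.astype(np.float32),cv2.DIST_HUBER,0,.01,.01).ravel()
            v=np.array([vx,vy]);v*=np.sign(v[1-ax]);ang.append(np.rad2deg(np.arctan2(-v[0],v[1]) if ax==0 else np.arctan2(v[1],v[0])))
            mid.append(np.array([x0,y0])[ax]-0)
    cen=np.array([(mid[0]+mid[1])/2,(mid[2]+mid[3])/2])@R.T+e[0]
    return np.round(cen,1),np.round(e[2]+np.mean(ang),2),np.round(ang,1),np.round([mid[0]-mid[1],mid[2]-mid[3]],1)
E
python3 - <<'E'
from h import *
c=eyes.camera("top");d=eyes.camera("scene")
print(square(c,(262,290),16),square(d,(402,243),16))
for k,s in((5,(222,193)),):print(square(c,s,50,k,12),square(d,(414,326),50,7,9))
E
```

```text
(array([441.8, 122.6]), np.float32(74.6), array([ 0.1, -0. ,  2.1,  2.1], dtype=float32), array([77. , 79.1], dtype=float32)) (array([443.3, 121.4]), np.float32(73.12), array([-0.9, -2.2, -0.3, -0.1], dtype=float32), array([77.2, 74. ], dtype=float32))
(array([642.4, 203.2]), np.float32(34.41), array([-0.9,  1.3, -0.3,  0.1], dtype=float32), array([39.5, 43.9], dtype=float32)) (array([643.5, 203. ]), np.float32(32.86), array([-1.4,  0.3, -7.1, -0.8], dtype=float32), array([38.6, 40.1], dtype=float32))
```

Request:
play_rows --pt "0 0 0.01" --pt "0 0 0.03" --pt "0 0 0.055" --pt "-0.001 0.008 0.07" --pt "-0.004 0.03 0.07" --pt "-0.008 0.065 0.07" --pt "-0.012 0.105 0.07" --pt "-0.017 0.145 0.07" --pt "-0.022 0.185 0.07" --pt "-0.026 0.218 0.07" --pt "-0.028 0.237 0.07" --pt "-0.0283 0.241 0.06" --yaw '[0,0,0,0,-0.06,-0.15,-0.25,-0.35,-0.45,-0.55,-0.618,-0.618]'

```text
clock: 34.55
eef_pos: [442.6, 123.3, 71.1]
eef_rot: [-3.141, -0.001, -0.277]
wrist_force: [-0.0, -0.5, -3.3]
finger_gap: 59.7
finger_force: 25.0
```

Request:
play_rows --pt "0 0 -0.005" --pt "0 0 -0.018" --pt "0 0 -0.031" --pt "0 0 -0.04" --pt "0 0 -0.043" --pt "0 0 -0.044" --pt "0 0 -0.0442" --pt "0 0 -0.0442" --yaw '[0,0,0,0,0,0,0,0]'

```text
clock: 35.55
eef_pos: [442.9, 122.2, 27.1]
eef_rot: [-3.141, -0.0, -0.279]
wrist_force: [-0.4, -0.0, -2.8]
finger_gap: 59.9
finger_force: 25.0
```

Request:
play_rows --pt "0 0 -0.0003" --pt "0 0 -0.0003" --pt "0 0 0" --pt "0 0 0.01" --pt "0 0 0.03" --pt "0 0 0.06" --pt "0.01 0.005 0.085" --pt "0.045 0.017 0.09" --pt "0.09 0.035 0.09" --pt "0.135 0.055 0.09" --pt "0.175 0.07 0.09" --pt "0.2 0.081 0.085" --yaw '[0,0,0,0,0,0,0.1,0.25,0.4,0.55,0.7,0.86]' --hand 0.9

```text
clock: 37.05
eef_pos: [644.2, 203.8, 112.5]
eef_rot: [3.141, -0.001, 0.586]
wrist_force: [-0.1, 0.1, -0.7]
finger_gap: 84.6
finger_force: 0.0
```

```bash
python3 - <<'E'
from h import *
c=eyes.camera("top");d=eyes.camera("scene")
P=[442.7,122.2,74];cs=project(c,P)[0];ds=project(d,P)[0];print(cs,ds)
for f,q,s in((square,c,cs),(square,d,ds)):print(f(q,s,74,5,12))
cv2.imwrite("pics/t4.png",np.hstack([cv2.resize(c["pixels"][230:350,200:320],(400,400),interpolation=2),cv2.resize(d["pixels"][160:280,340:460],(400,400),interpolation=2)])[:,:,::-1])
E
```

```text
[259.7799225  286.92383873] [406.05196336 213.99669185]
(array([446.8, 158. ]), np.float32(1.11), array([-1.5, -1.2, -0. ,  3.3], dtype=float32), array([178.9, 112.6], dtype=float32))
(array([447.2, 120.3]), np.float32(20.54), array([ 11.2,   0. , -22.2,  -6.6], dtype=float32), array([11.9, 21. ], dtype=float32))
```

View pics/t4.png

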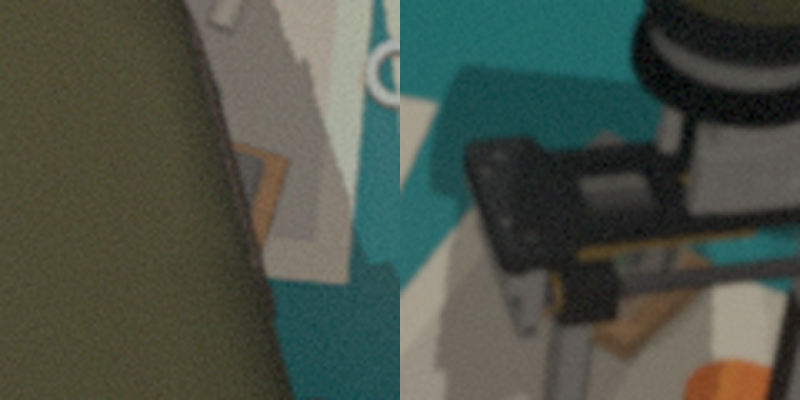

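Request:
play_rows --pt "-0.01 -0.02 0.02" --pt "-0.025 -0.05 0.04" --pt "-0.045 -0.09 0.05" --pt "-0.065 -0.13 0.05" --pt "-0.09 -0.17 0.05" --pt "-0.11 -0.21 0.05" --pt "-0.13 -0.245 0.05" --pt "-0.14 -0.263 0.05" --pt "-0.14 -0.263 0.05" --yaw '[0,0,0,0,0,0,0,0,0]'

```text
clock: 38.28
eef_pos: [501.9, -60.6, 162.6]
eef_rot: [3.141, -0.001, 0.577]
wrist_force: [1.1, 0.1, -0.4]
finger_gap: 84.5
finger_force: 0.0
```

```bash
python3 - <<'E'
from h import *
c=eyes.camera("top");d=eyes.camera("scene")
P=[442.7,122.2,74];cs=project(c,P)[0];ds=project(d,P)[0];print(cs,ds)
for f,q,s in((square,c,cs),(square,d,ds)):print(f(q,s,74,5,12))
print(square(c,(222,193),50,5,12),square(d,(414,326),50,7,9))
cv2.imwrite("pics/t5.png",np.hstack([cv2.resize(c["pixels"][230:350,200:320],(400,400),interpolation=2),cv2.resize(d["pixels"][160:280,340:460],(400,400),interpolation=2)])[:,:,::-1])
E
```

```text
[259.7799225  286.92383873] [406.05196336 213.99669185]
(array([442.7, 123.4]), np.float32(73.62), array([ 0.2, -0.5,  2.8, -0.3], dtype=float32), array([54.4, 56.7], dtype=float32))
(array([443.1, 122.5]), np.float32(73.26), array([ 2.2, -2.3,  2.5, -5.7], dtype=float32), array([53.3, 53.4], dtype=float32))
(array([642.4, 202.9]), np.float32(35.3), array([-2.4,  0.9,  1.1, -1.3], dtype=float32), array([39.5, 43.5], dtype=float32)) (array([643.7, 203.1]), np.float32(34.49), array([ 1.5, -0.6, -5.8, -1.4], dtype=float32), array([39.5, 39.9], dtype=float32))
```

View pics/t5.png

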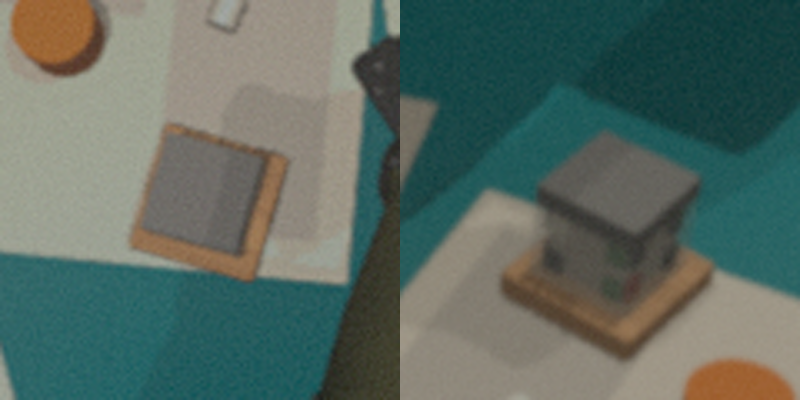

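Request:
play_rows --pt "0.01 0.018 0" --pt "0.03 0.056 0" --pt "0.053 0.1 0" --pt "0.076 0.143 0" --pt "0.1 0.187 0" --pt "0.122 0.229 0" --pt "0.135 0.253 -0.01" --pt "0.1403 0.2628 -0.04" --pt "0.1403 0.2628 -0.08" --pt "0.1403 0.2628 -0.11" --pt "0.1403 0.2628 -0.11" --pt "0.1403 0.2628 -0.11" --yaw '[0,0,0,0.01,0.02,0.03,0.03,0.03,0.03,0.03,0.03,0.03]' --hand 0.85

```text
clock: 39.88
eef_pos: [643.5, 203.8, 53.4]
eef_rot: [3.141, -0.002, 0.611]
wrist_force: [0.5, -0.9, 0.2]
finger_gap: 79.9
finger_force: 0.0
```

Request:
play_rows --pt "0 0 -0.015" --pt "0 0 -0.033" --pt "0 0 -0.0435" --pt "0 0 -0.0435" --pt "0 0 -0.0435" --yaw '[0,0,0,0,0]'

```text
clock: 40.5
eef_pos: [643.3, 203.0, 8.7]
eef_rot: [3.141, -0.001, 0.611]
wrist_force: [-0.2, 0.2, 0.1]
finger_gap: 80.0
finger_force: 0.0
```

Request:
play_rows --pt "0 0 0" --pt "0 0 0" --pt "0 0 0" --pt "0 0 0" --pt "0 0 0" --pt "0 0 0" --pt "0 0 0" --yaw '[0,0,0,0,0,0,0]' --hand 0.3 --force 8

```text
clock: 41.38
eef_pos: [643.1, 203.0, 8.4]
eef_rot: [3.142, -0.0, 0.611]
wrist_force: [0.5, -0.1, 1.7]
finger_gap: 44.6
finger_force: 7.9
```

Request:
play_rows --pt "0 0 0" --pt "0 0 0" --pt "0 0 0" --pt "0 0 0" --pt "0 0 0" --pt "0 0 0" --pt "0 0 0" --pt "0 0 0" --pt "0 0 0" --pt "0 0 0" --pt "0 0 0" --pt "0 0 0" --yaw '[0,0,0,-0.17,-0.35,-0.53,-0.71,-0.89,-1.07,-1.25,-1.43,-1.571]' --hand 0.85

```text
clock: 42.88
eef_pos: [645.4, 159.0, 3.4]
eef_rot: [-3.09, 0.065, -0.875]
wrist_force: [1.5, 0.3, -0.7]
finger_gap: 79.8
finger_force: 0.1
```

Request:
play_rows --pt "0 0 0" --pt "0 0 0" --pt "0 0 0" --pt "0 0 0" --pt "0 0 0" --pt "0 0 0" --pt "0 0 0" --yaw '[0,0,0,0,0,0,0]' --hand 0.3 --force 20

```text
clock: 43.75
eef_pos: [644.9, 158.4, 3.0]
eef_rot: [-3.093, 0.064, -0.875]
wrist_force: [0.6, 0.8, 0.1]
finger_gap: 28.0
finger_force: 0.2
```

The last turn ran past the wrist's joint range. I'll look before I do anything else.

```bash
python3 - <<'E'
from h import *
s=telemetry.read_state();print(s["joints"],s["eef_pos"],s["eef_rot"])
c=eyes.camera("top");d=eyes.camera("scene")
cv2.imwrite("pics/t6.png",np.hstack([cv2.resize(c["pixels"][130:330,150:350],(400,400),interpolation=2),cv2.resize(d["pixels"][200:400,320:520],(400,400),interpolation=2)])[:,:,::-1])
E
```

```text
[0.1530119  0.75518475 1.33410798 0.09280236 1.04534175 2.55391801] [644.93836842 158.44602794   3.03165325] [-3.0926162   0.06421151 -0.87483241]
```

View pics/t6.png

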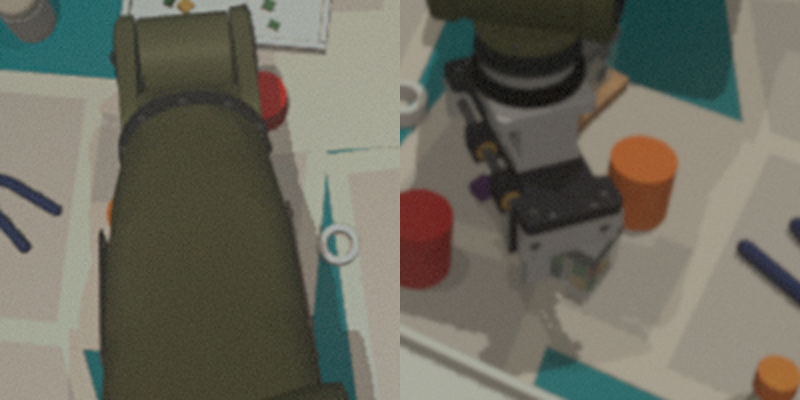

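The scene view shows the jar still upright, beside the closed fingers. I'll raise a little first to learn which pose the shifts are measured from.

Request:
play_rows --pt "0 0 0.01" --pt "0 0 0.02" --yaw '[0,0]'

```text
clock: 44.1
eef_pos: [645.2, 157.7, 24.0]
eef_rot: [-3.091, 0.065, -0.874]
wrist_force: [-0.7, -0.2, -0.7]
finger_gap: 28.3
finger_force: 0.0
```

Request:
play_rows --pt "0 0 0.02" --pt "0 0 0.05" --pt "0 0 0.08" --pt "0 0 0.11" --pt "0 0 0.13" --pt "0 0 0.13" --pt "0 0 0.13" --yaw '[0,0,0,0,0.1,0.25,0.3]'

```text
clock: 44.98
eef_pos: [645.2, 157.7, 154.9]
eef_rot: [-3.09, 0.064, -0.57]
wrist_force: [-0.1, -0.9, -0.1]
finger_gap: 28.2
finger_force: 0.0
```

```bash
python3 - <<'E'
from h import *
s=telemetry.read_state();print(s["joints"],s["eef_pos"],s["eef_rot"])
E
```

```text
[0.15179086 0.60272016 1.20793294 0.08261133 1.34572946 2.27544634] [645.22294427 157.74593339 154.88428215] [-3.09046016  0.06379546 -0.57026949]
```

The shift base is now the reached pose, so a 4.7° tilt has been locked in. I'll turn the tool so the tilt points radially inward, then stretch past full reach in small steps. That should tip it back upright.

Request:
play_rows --pt "0.005 -0.003 0.01" --pt "0.015 -0.01 0.03" --pt "0.03 -0.02 0.05" --pt "0.045 -0.03 0.07" --pt "0.06 -0.04 0.08" --pt "0.075 -0.05 0.08" --pt "0.085 -0.055 0.08" --pt "0.09 -0.058 0.08" --pt "0.09 -0.058 0.08" --pt "0.09 -0.058 0.08" --yaw '[0.05,0.2,0.37,0.54,0.71,0.88,1.05,1.22,1.39,1.39]' --hand 0.85

```text
clock: 46.22
eef_pos: [735.0, 99.9, 234.3]
eef_rot: [-3.092, 0.064, 0.816]
wrist_force: [-1.0, -0.4, -0.4]
finger_gap: 79.6
finger_force: 0.0
```

```bash
cat > tilt.py <<'E'
from h import *
from scipy.spatial.transform import Rotation as R
s=telemetry.read_state();e=s["eef_rot"];z=R.from_euler('xyz',e).as_matrix()[:,2];q=s["joints"][0]
print("joints",np.round(s["joints"],4),"pos",np.round(s["eef_pos"],1),"rot",np.round(e,4),"sum",s["joints"][[1,2,4]].sum()-np.pi)
print("tilt rad/tan deg",np.rad2deg([z[0]*np.cos(q)+z[1]*np.sin(q),-z[0]*np.sin(q)+z[1]*np.cos(q)]),"world dir",np.rad2deg(np.arctan2(z[1],z[0])))
E
python3 tilt.py
```

```text
joints [ 0.0878  0.8313  0.6552 -0.0059  1.736   0.8439] pos [735.   99.9 234.3] rot [-3.0922  0.0643  0.8155] sum 0.08084346930755393
tilt rad/tan deg [-4.6270287 -0.3336035] world dir -170.84570478709045
```

Request:
play_rows --pt "0.01 0.001 0" --pt "0.02 0.002 0" --pt "0.03 0.003 0" --pt "0.04 0.004 0" --pt "0.045 0.004 0" --pt "0.05 0.0045 0" --pt "0.055 0.005 0" --pt "0.06 0.0055 0" --pt "0.06 0.0055 0" --yaw '[-0.03,-0.072,-0.072,-0.072,-0.072,-0.072,-0.072,-0.072,-0.072]'

```text
clock: 47.35
eef_pos: [788.4, 104.3, 231.0]
eef_rot: [-3.094, 0.061, 0.743]
wrist_force: [0.7, 0.8, 0.3]
finger_gap: 79.6
finger_force: 0.0
```

```bash
python3 tilt.py
```

```text
joints [8.5500e-02 1.0719e+00 2.3630e-01 1.0000e-04 1.9105e+00 9.1450e-01] pos [788.4 104.3 231. ] rot [-3.0945  0.0609  0.7433] sum 0.07700120055338289
tilt rad/tan deg [-4.40748538  0.00475268] world dir -175.16276828799016
```

The sign is right, since the tilt is going down. I'll push further.

Request:
play_rows --pt "0.01 0.001 0" --pt "0.02 0.002 0" --pt "0.03 0.003 0" --pt "0.04 0.004 0" --pt "0.04 0.004 0" --yaw '[0,0,0,0,0]'

```text
clock: 47.98
eef_pos: [797.7, 104.4, 220.0]
eef_rot: [-3.106, 0.044, 0.743]
wrist_force: [-0.3, -0.0, -0.1]
finger_gap: 79.9
finger_force: 0.0
```

```bash
python3 tilt.py
```

```text
joints [8.4300e-02 1.0852e+00 2.3580e-01 1.0000e-03 1.8769e+00 9.1260e-01] pos [797.7 104.4 220. ] rot [-3.1064  0.0439  0.7435] sum 0.05628661642151789
tilt rad/tan deg [-3.22328925  0.05278739] world dir -176.11051813480174
```

Request:
play_rows --pt "0.02 0.0018 0" --pt "0.04 0.0036 0" --pt "0.055 0.005 0" --pt "0.07 0.0063 0" --pt "0.07 0.0063 0" --yaw '[0,0,0,0,0]'

```text
clock: 48.6
eef_pos: [813.6, 103.8, 202.9]
eef_rot: [-3.129, 0.013, 0.743]
wrist_force: [0.8, 0.1, -0.4]
finger_gap: 80.0
finger_force: 0.0
```

```bash
python3 tilt.py
```

```text
joints [0.0814 1.1055 0.2357 0.0026 1.8182 0.9102] pos [813.6 103.8 202.9] rot [-3.1286  0.0126  0.7427] sum 0.017877649453805766
tilt rad/tan deg [-1.02430107  0.14281528] world dir 176.72762144669156
```

Request:
play_rows --pt "0.01 0.0015 0" --pt "0.02 0.003 0" --pt "0.031 0.0045 0" --pt "0.031 0.0045 0" --pt "0.031 0.0045 0" --yaw '[0.1,0.14,0.14,0.14,0.14]'

```text
clock: 49.22
eef_pos: [820.3, 105.2, 196.2]
eef_rot: [-3.141, -0.0, 0.882]
wrist_force: [-0.5, 0.4, 0.0]
finger_gap: 79.7
finger_force: 0.0
```

```bash
python3 tilt.py
```

```text
joints [8.3000e-02 1.1138e+00 2.3550e-01 8.0000e-04 1.7926e+00 7.7190e-01] pos [820.3 105.2 196.2] rot [-3.1409e+00 -4.0000e-04  8.8210e-01] sum 0.0002163955591134581
tilt rad/tan deg [-0.01240289  0.04699875] world dir 109.540107631163
```

The tool is upright again, with 0.05° of tilt left. I'll move back to the clear spot and find the small square jar again.

Request:
play_rows --pt "-0.015 -0.008 0" --pt "-0.045 -0.023 0" --pt "-0.085 -0.044 0" --pt "-0.125 -0.065 0" --pt "-0.165 -0.086 0" --pt "-0.205 -0.107 0" --pt "-0.245 -0.128 -0.01" --pt "-0.285 -0.149 -0.02" --pt "-0.31 -0.162 -0.03" --pt "-0.318 -0.165 -0.035" --pt "-0.318 -0.165 -0.035" --pt "-0.318 -0.165 -0.035" --yaw '[0,0,0,-0.05,-0.1,-0.15,-0.2,-0.25,-0.28,-0.282,-0.282,-0.282]'

```text
clock: 50.72
eef_pos: [503.2, -59.4, 161.3]
eef_rot: [-3.141, -0.001, 0.602]
wrist_force: [-0.1, 0.2, 0.5]
finger_gap: 80.0
finger_force: 0.0
```

```bash
python3 - <<'E'
from h import *
c=eyes.camera("top");d=eyes.camera("scene")
for P,f in(([442.7,122.2,74],0),([643,195,50],0)):
    for q in(c,d):
        try: print(P,project(q,P)[0],square(q,project(q,P)[0],P[2],5,11))
        except Exception as e: print(e)
cv2.imwrite("pics/t7.png",np.hstack([cv2.resize(c["pixels"][130:330,150:350],(400,400),interpolation=2),cv2.resize(d["pixels"][200:400,320:520],(400,400),interpolation=2)])[:,:,::-1])
E
python3 tilt.py
```

```text
[442.7, 122.2, 74] [259.7799225  286.92383873] (array([442.6, 123.5]), np.float32(74.93), array([-0.4,  0.4,  5.3, -4.6], dtype=float32), array([53.5, 55.4], dtype=float32))
[442.7, 122.2, 74] [406.05196336 213.99669185] (array([443.6, 122.7]), np.float32(75.36), array([ 1.5,  0.4,  3.7, -5.2], dtype=float32), array([52.4, 53.5], dtype=float32))
[643, 195, 50] [226.90861526 193.35721901] (array([631.1, 194.5]), np.float32(78.69), array([ 2.4,  2. , -1.1,  0.2], dtype=float32), array([39.3, 39. ], dtype=float32))
[643, 195, 50] [409.92205119 318.06911182] (array([632.4, 193.9]), np.float32(78.7), array([-1.2,  0.6,  2. , -0.6], dtype=float32), array([40.4, 40.1], dtype=float32))
joints [-1.9050e-01  2.4560e-01  1.6975e+00  1.0000e-03  1.1985e+00  7.7850e-01] pos [502.9 -59.4 161.2] rot [-3.141e+00 -6.000e-04  6.015e-01] sum -8.777402365822695e-06
tilt rad/tan deg [0.00051172 0.0508436 ] world dir 78.51135705762728
```

View pics/t7.png

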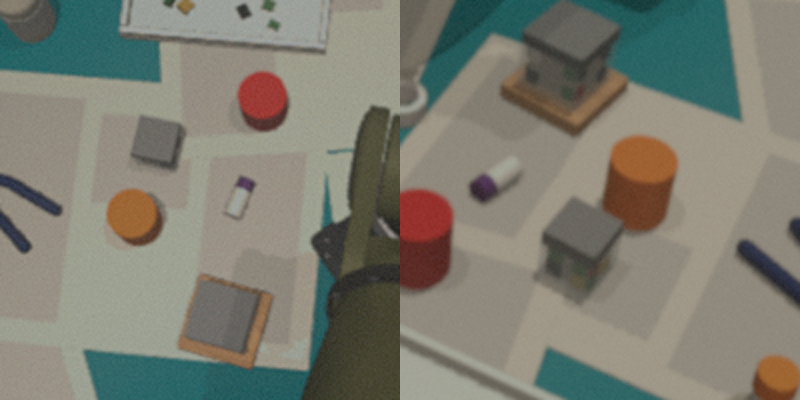

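The small square jar is upright at about (632,193.6), turned to 78.7° (equivalent to -11.3°), so it can be grasped at yaw -0.197, clear of the joint limit.

Request:
play_rows --pt "0.01 0.02 0" --pt "0.028 0.055 0" --pt "0.048 0.095 0" --pt "0.068 0.135 0" --pt "0.088 0.175 0" --pt "0.108 0.213 0" --pt "0.122 0.24 0" --pt "0.1292 0.253 -0.01" --pt "0.1292 0.253 -0.04" --pt "0.1292 0.253 -0.07" --pt "0.1292 0.253 -0.08" --pt "0.1292 0.253 -0.08" --yaw '[-0.05,-0.18,-0.32,-0.46,-0.6,-0.72,-0.799,-0.799,-0.799,-0.799,-0.799,-0.799]' --hand 0.85

```text
clock: 52.32
eef_pos: [631.4, 192.9, 80.8]
eef_rot: [-3.141, 0.0, -0.198]
wrist_force: [0.2, 0.4, 0.8]
finger_gap: 79.8
finger_force: 0.0
```

```bash
python3 tilt.py
```

```text
joints [2.4090e-01 6.5830e-01 1.2959e+00 6.0000e-04 1.1875e+00 2.0092e+00] pos [631.4 192.9  80.8] rot [-3.1411e+00  3.0000e-04 -1.9780e-01] sum 7.412789885785642e-05
tilt rad/tan deg [-0.00424371  0.03156959] world dir 111.45653424740547
```

Request:
play_rows --pt "0 0 -0.02" --pt "0 0 -0.045" --pt "0 0 -0.067" --pt "0 0 -0.0725" --pt "0 0 -0.0725" --pt "0 0 -0.0725" --yaw '[0,0,0,0,0,0]'

```text
clock: 53.08
eef_pos: [632.0, 193.4, 9.5]
eef_rot: [-3.14, -0.002, -0.198]
wrist_force: [-0.5, 0.5, -0.4]
finger_gap: 80.1
finger_force: 0.0
```

Request:
play_rows --pt "0 0 0" --pt "0 0 0" --pt "0 0 0" --pt "0 0 0" --pt "0 0 0" --pt "0 0 0" --pt "0 0 0" --yaw '[0,0,0,0,0,0,0]' --hand 0.3 --force 20

```text
clock: 53.95
eef_pos: [631.5, 193.3, 8.6]
eef_rot: [-3.141, -0.0, -0.198]
wrist_force: [0.4, 0.9, 1.8]
finger_gap: 44.0
finger_force: 19.9
```

```bash
python3 tilt.py
```

```text
joints [2.4130e-01 7.4650e-01 1.3322e+00 7.0000e-04 1.0621e+00 2.0101e+00] pos [631.5 193.3   8.6] rot [-3.1407e+00 -4.0000e-04 -1.9830e-01] sum -0.000768012863988421
tilt rad/tan deg [0.04401022 0.03608332] world dir 53.17248903418156
```

Request:
play_rows --pt "0 0 0.01" --pt "0 0 0.03" --pt "0 0 0.06" --pt "0 0 0.09" --pt "-0.01 -0.004 0.105" --pt "-0.035 -0.013 0.105" --pt "-0.07 -0.026 0.105" --pt "-0.105 -0.039 0.105" --pt "-0.14 -0.053 0.105" --pt "-0.17 -0.064 0.105" --pt "-0.186 -0.07 0.105" --pt "-0.1893 -0.0711 0.105" --yaw '[0,0,0,0,0,-0.01,-0.03,-0.05,-0.07,-0.081,-0.081,-0.081]'

```text
clock: 55.45
eef_pos: [442.1, 122.0, 114.9]
eef_rot: [-3.14, -0.002, -0.28]
wrist_force: [0.5, -0.1, -1.4]
finger_gap: 44.0
finger_force: 19.9
```

Request:
play_rows --pt "0 0 0" --pt "0 0 0" --pt "0 0 -0.005" --pt "0 0 -0.015" --pt "0 0 -0.024" --pt "0 0 -0.0285" --pt "0 0 -0.03" --pt "0 0 -0.0306" --pt "0 0 -0.0306" --yaw '[0,0,0,0,0,0,0,0,0]'

```text
clock: 56.58
eef_pos: [442.3, 122.1, 83.1]
eef_rot: [-3.141, -0.001, -0.279]
wrist_force: [0.1, 0.5, -1.5]
finger_gap: 44.0
finger_force: 19.9
```

Request:
play_rows --pt "0 0 -0.0004" --pt "0 0 -0.0007" --pt "0 0 -0.0007" --yaw '[0,0,0]'

```text
clock: 56.95
eef_pos: [442.3, 122.1, 82.5]
eef_rot: [-3.141, -0.001, -0.279]
wrist_force: [-2.2, -0.6, 4.5]
finger_gap: 44.0
finger_force: 19.9
```

Request:
play_rows --pt "0 0 0" --pt "0 0 0" --pt "0 0 0" --pt "0 0 0.01" --pt "0 0 0.03" --pt "0 0 0.06" --pt "0.003 -0.015 0.075" --pt "0.01 -0.045 0.075" --pt "0.02 -0.085 0.075" --pt "0.03 -0.125 0.075" --pt "0.045 -0.165 0.075" --pt "0.06 -0.185 0.075" --yaw '[0,0,0,0,0,0,0,0,0,0,0,0]' --hand 0.75

```text
clock: 58.45
eef_pos: [502.2, -65.7, 157.2]
eef_rot: [-3.141, -0.0, -0.281]
wrist_force: [-0.1, 0.4, -0.6]
finger_gap: 70.4
finger_force: 0.0
```

```bash
python3 - <<'E'
from h import *
c=eyes.camera("top");d=eyes.camera("scene")
for P in([442.7,122.2,124],):
    for q in(c,d):
        try: print(P,project(q,P)[0],square(q,project(q,P)[0],P[2],5,11))
        except Exception as e: print(e)
cv2.imwrite("pics/t8.png",np.hstack([cv2.resize(c["pixels"][220:340,200:320],(400,400),interpolation=2),cv2.resize(d["pixels"][150:270,340:460],(400,400),interpolation=2)])[:,:,::-1])
E
```

```text
[442.7, 122.2, 124] [257.50959568 284.32211397] (array([442.6, 122.6]), np.float32(72.87), array([ 0.7, -3. ,  0.1, -0.6], dtype=float32), array([41.4, 41.3], dtype=float32))
[442.7, 122.2, 124] [409.3394219  190.02021786] (array([442.8, 121.4]), np.float32(73.44), array([ 4.6,  6.8, -1.3, -2.6], dtype=float32), array([39.3, 36.9], dtype=float32))
```

View pics/t8.png

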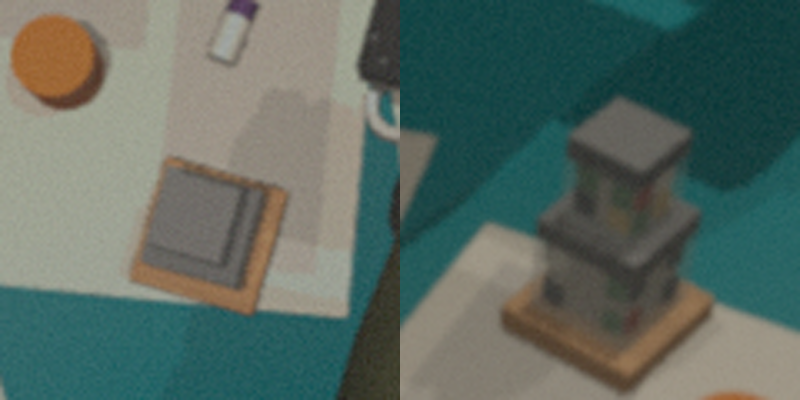

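Both jars are centred and lined up with the square stand, within about 1 mm and 1°. The arm is clear, so I'm handing in.

```bash
python3 -c "
from cell import manip;print(manip.sign_off())"
```

```text
the job is handed in; nothing more can be done
None
```

I stacked both sets of jars and handed the job in at about 58 s: in the camera checks each jar sat within about 1–1.5 mm of centre, with the square ones lined up to about 1–2°. One wrist turn ran to its range end (joint 6 read 2.554 rad against the stated 2.55) and nudged the small square jar, which stayed upright and was regrasped; the sign-off gave no verdict.

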